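# Chock the model trailer and unhitch it from its tow ball

### The job

Pluck the wedge-shaped wheel chock from its pocket in the tray and set it down flat on the board, close up behind one wheel of the model trailer (the side away from the tow ball) with its thin end under the tread, and let go of it. Then squeeze the coupler's spring latch tab sideways towards the fixed lug, lift the tongue about 5 cm so that coupler and latch are well clear above the ball, with the wheels still standing on the board and the chock still behind its wheel. Finish while holding the tongue up there, still; do not put it down or let go, and leave the other parts in the tray alone.

Things in the scene. Friction and masses are not known exactly. Their poses are not given: they have to be found in the camera images.
- board: fixed aluminium test board 320 x 110 mm, 10 mm thick, on the desk; its top is 10 mm above this origin (centre of its underside). +x along its length towards the end that carries the tow ball. A trailer stands on it, coupled to the ball.
- ball (a point): centre of the steel tow ball (26 mm diameter, flat underside 8 mm below its centre, on a 9 mm post), on the board 130 mm ahead of the board's origin and 52 mm above its underside
- trailer: grey model trailer on the board, loose, about 0.4 kg, two free-turning wheels (52 mm diameter, 12 mm wide, 44 mm either side of the middle). Origin on the board's top under the axle's middle, +x forward to the ball, y left (towards the robot). Deck from 18 mm behind the axle to 85 mm ahead, 60 mm wide, 58 mm high. Lifted by the tongue it pivots about the axle
- coupler (a point): centre of the socket (coupler, 36 x 36 mm square, top 18 mm above this point) at the end of the trailer's tongue, 185 mm ahead of and 16 mm above the axle; coincides with the ball's centre while coupled (1.5 mm of play). The latch's fork hangs 14.5 mm below it, so the coupler must rise 28 mm before all is clear of the ball's top
- squeeze_grip (a point): point 36 mm above the socket's centre, 2 mm to trailer -y: the middle between latch tab and fixed lug once fully squeezed. Both are upright, 24 mm wide along the trailer's x, tops 14 mm above this point, squeezed along its y: outer faces 49 mm apart at rest (tab 29, lug 20 mm from here), 40 mm squeezed. A gripper centred here pushes the tab first, then meets the lug
- latch (a joint): spring latch on the coupler, m: 0 = at rest, its fork lies under the ball's flat underside and the tongue cannot lift; grows to 0.009 (stop) as the upright tab on the trailer's -y side (farther from the robot) is pushed to +y, towards the fixed lug. Free of the ball above 0.0065. Spring 2.5 N at rest, 7 N at the stop; springs back when let go
- axle (a point): middle of the trailer's axle, 26 mm above the board's top while the wheels stand on it
- hub_left (a point): centre of the trailer's left wheel (trailer +y, nearer the robot), 52 mm diameter
- hub_right (a point): centre of the trailer's right wheel (trailer -y)
- chock: black plastic chock, loose, 30 g, 40 x 16 x 20 mm high, in any one of the tray's pockets. Origin centre of its underside, +x to the toe. Rear half (x -20 to 0) a full-height block to grip across its 16 mm; front half slopes to a 4 mm thin toe. Toe forward, slid in from behind (the tyre overhangs it), it meets the tyre with its origin 34 mm behind the axle
- chock_toe (a point): foot of the chock's thin end, 20 mm ahead of its origin
- pocket_tray: fixed grey tray 178 x 50 mm, three equal pockets in a row along its x (58 mm apart, inside about 55 x 44 mm), floor 3 mm, walls 10 mm above the desk. Origin centre of its underside. The other two pockets hold the lens cap and the gear.
- lens_cap: black round lens cap 36 mm, 12 mm high, in a pocket of the tray; to be left there
- gear_small: small printed gear 32 mm, 12 mm high, in a pocket of the tray; to be left there

How it is judged (in metres and radians):
On the way, in this order (a step that is already met when the one before it is completed fails the run):
1. the chock lies released on the board close behind a wheel, toe forward, the trailer still coupled (((x of chock_toe in the frame of trailer between -0.0255 and -0.008 m and x of chock in the frame of trailer below -0.028 m and y of chock in the frame of trailer between 0.035 and 0.053 m) or (x of chock_toe in the frame of trailer between -0.0255 and -0.008 m and x of chock in the frame of trailer below -0.028 m and y of chock in the frame of trailer between -0.053 and -0.035 m)) and z of chock in the frame of board between 0.007 and 0.0135 m and angle between chock's own z axis and vertical below 0.15 rad and distance between coupler and ball below 0.006 m and contact force between the fingers and chock below 0.1 N and linear speed of chock below 0.02 m/s), for 0.2 s.
2. the latch is squeezed open (value of joint latch above 0.006 m), for 0.1 s.
3. the coupler is lifted clear of the ball, wheels on the board (z of coupler in the frame of board above 0.082 m and z of axle in the frame of board between 0.032 and 0.044 m), for 0.2 s.
At the end, for the whole second after the job is handed in: The fingers hold the trailer (over 1 N) with its coupler 30 to 110 mm above its seat on the ball, at rest, the axle within 8 mm of its standing height, and the chock lies flat on the board within 66 mm of a wheel hub (44 mm when it touches) (all of step 3 and z of coupler in the frame of board below 0.162 m and contact force between the fingers and trailer above 1 N and linear speed of trailer below 0.02 m/s and z of chock in the frame of board between 0.007 and 0.0135 m and angle between chock's own z axis and vertical below 0.15 rad and (distance between chock and hub_left below 0.066 m or distance between chock and hub_right below 0.066 m)); the arm keeps its last pose, push and grip.
It fails at once if the lens cap or the gear is taken or knocked out of its place (distance of any of lens_cap, gear_small from where it was at the start of the episode above 0.025 m).
It also fails if it takes over 56 s, if anything falls off the work surface, if the arm or the gripper's body presses on something with over 40 N, if the wrist force passes 120 N, or if a joint passes its speed limit or range.

### The arm

A 6-joint arm with a two-finger parallel gripper is mounted at the origin on a cart in front of the work surface, level with it; the furniture and walls round the work are solid. World frame = base frame: x ahead of the robot, y to its left, z up, the work surface at z = 0. Lengths are in mm, angles in rad, forces in N, time in s.
With the tool pointing down it reaches from about 400 to 825 mm from the base axis. Payload 7 kg.
Tool frame: the origin (TCP) lies at the very end of the fingers, on their centre line; the grasp point (between the pads) lies 19 mm behind it; z points along the fingers, y is the line along which they close (so a half turn about z gives the same grasp; the last joint's range is limited). The gripper opens to 88 mm and grips with 3 to 60 N. Pads are 19 mm wide; open, the fingers measure 130 mm over their backs; the gripper's body (78 mm by 193 mm) begins 47 mm behind the grasp point.
Start: joints at [-1.028, 0.359, 0.012, 0, -1.224, -0.288], TCP at [170.109, -653.191, 226.561] pointing down, gripper open.
Joint ranges: [-3.07, 3.07], [-1.43, 2.12], [-1.02, 1.25], [-3.03, 1.67], [-3.05, -0], [-3.03, 3.03]. Speed limits (rad/s): [2.39, 2.39, 3.01, 3.14, 3.14, 3.14].

### API

Orientations are given as a unit quaternion [x, y, z, w].
In Python, from plant import bot, eyes gives the robot as it stands (bot), with the cameras (eyes). Calls block until the motion is done:
- bot.move_ptp(position, orientation): joint-space move of the TCP to a pose.
- bot.line_to(position, velocity=150, ori=None): straight line of the TCP; ori=None keeps the orientation; velocity is the mean speed in mm/s.
- bot.move_joints(angles): joint-space move.
- bot.move_gripper(opening, force=None): finger opening in mm; force is the grip in N (None keeps the last); returns when the fingers have stopped.
- bot.pause(seconds).
- bot.solve_ik(position, orientation): joint angles nearest the present ones, or None.
- bot.read_state(): the state.
- eyes.camera(name): name is "side" or "top" or "wrist"; returns the picture (400x640x3 uint8, red, green, blue); there is no depth.
- eyes.get_calibration(name): a dict with "fx", "fy", "cx", "cy" (pixels), "view" (4x4, takes a point from world to camera coordinates); the wrist camera has in their place "T_tool_cam" (4x4, takes a point from camera to tool coordinates, whose origin is the TCP and whose axes are the flange's). Camera axes: x right, y up, looking along -z (the intrinsics and any distortion apply to the point x, -y, -z); pixel columns grow to the right and rows downward; lengths in mm; the calibration is good to about 2 mm. A picture is of the moment at which its call begins: read the wrist's pose just before it. get_calibration takes no time and is no camera call.
A pose or a line that the arm cannot do raises bot.Unreachable and nothing moves.
- bot.close_job(): hands the job in; it is judged then, once.
The state is a dict: "t": time; "joint_pos": joint angles; "qvel": joint speeds; "tau": joint torques, N m; "tcp_pos": TCP position; "eef_rot": TCP orientation; "contact_force": force on the tool from outside, world axes, zero at the start; "moment": the same for the moment, N m; "width": finger opening in mm; "finger_force": force on a finger pad.
Only numpy, scipy, OpenCV 4.12 (cv2) and the standard library are available. Lean on these libraries where they do the work, as an engineer would, in place of code of your own. Each camera call takes 0.05 s, during which the arm holds its last target. There are 200 camera calls.

## Working session

There is one attempt and no reset: what is moved stays moved. The work goes in short steps, each a Python script; the robot and the scene stay as the last script left them, time stands still between calls to the robot, and variables do not carry over. Pictures are saved under pics/ and viewed, at most 10 in all, crops included, and the job is handed in when it is done.

```bash
mkdir -p pics; ls; python3 - <<'E'
from plant import bot, eyes
import cv2,numpy as np
np.set_printoptions(precision=4,suppress=True)
s=bot.read_state();print(s)
for n in("top","side","wrist"):
    print(n,{k:np.array(v) for k,v in eyes.get_calibration(n).items()})
    cv2.imwrite(f"pics/{n}0.png",eyes.camera(n)[:,:,::-1])
E
```

```text
pics
plant.py
{'t': 0.0, 'joint_pos': array([-1.0279,  0.3594,  0.0111, -0.0003, -1.2241, -0.2881]), 'qvel': array([-0.0001,  0.0006,  0.0008, -0.0005, -0.0006, -0.0009]), 'tau': array([ -0.    , -58.2722,  29.3061,   6.9969,   0.0069,  -0.0002]), 'tcp_pos': array([ 169.9939, -652.7365,  225.644 ]), 'eef_rot': array([-0.127 ,  0.9919,  0.0008, -0.0002]), 'contact_force': array([ 0.8753,  0.2607, -0.3976]), 'moment': array([0.0309, 0.0062, 0.0549]), 'finger_force': 0.0, 'width': 87.55676664770934}
top {'fx': array(396.8934), 'fy': array(396.8934), 'cx': array(321.3992), 'cy': array(193.3039), 'view': array([[   0.0205,   -0.9996,    0.019 ,   18.0036],
       [   0.9902,    0.0229,    0.1374, -484.1446],
       [  -0.1378,    0.016 ,    0.9903, -927.7747],
       [   0.    ,    0.    ,    0.    ,    1.    ]])}
side {'fx': array(392.8074), 'fy': array(392.8074), 'cx': array(320.3264), 'cy': array(194.9039), 'view': array([[   0.962 ,   -0.2727,    0.015 , -460.4361],
       [   0.1176,    0.463 ,    0.8785, -122.3622],
       [  -0.2465,   -0.8433,    0.4775, -790.5562],
       [   0.    ,    0.    ,    0.    ,    1.    ]])}
wrist {'fx': array(290.7272), 'fy': array(290.7272), 'cx': array(319.6111), 'cy': array(197.3221), 'T_tool_cam': array([[   0.0009,    0.9674,    0.2534,   68.3556],
       [   1.    ,   -0.0008,   -0.0003,   -0.6956],
       [  -0.0001,    0.2534,   -0.9674, -157.8965],
       [   0.    ,    0.    ,    0.    ,    1.    ]])}
```

View pics/top0.png

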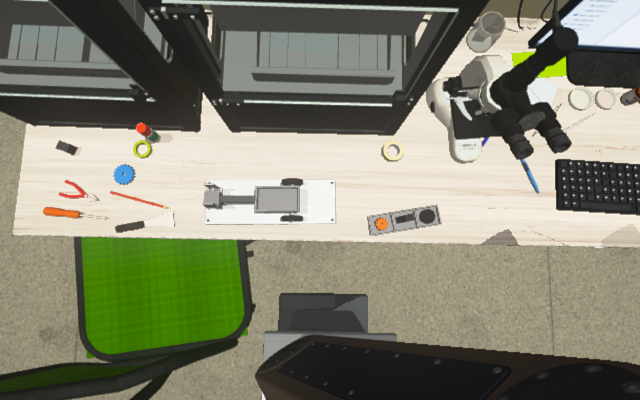

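View pics/side0.png

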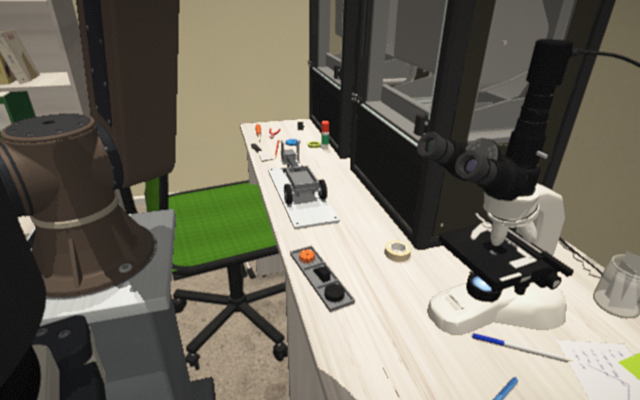

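The top view shows the board with its corners at about (204,180) and (336,223). The coupler is at (212,197), the wheels at (291,182) and (291,217), and the tray centre at (404,219) with the black chock in the middle pocket. The side view agrees. Next I'll get rough positions and take close wrist views.

```bash
cat > h.py <<'E'
from plant import bot, eyes
import cv2,numpy as np,json
from scipy.spatial.transform import Rotation as R
np.set_printoptions(precision=2,suppress=True)
def pose():
    s=bot.read_state();T=np.eye(4);T[:3,:3]=R.from_quat(s["eef_rot"]).as_matrix();T[:3,3]=s["tcp_pos"];return T
def cam(name,T=None):
    c=eyes.get_calibration(name)
    M=np.linalg.inv(np.array(c["view"])) if name!="wrist" else np.array(T)@np.array(c["T_tool_cam"])
    return c,M
def ray(px,name,T=None):
    c,M=cam(name,T)
    d=np.array([(px[0]-c["cx"])/c["fx"],-(px[1]-c["cy"])/c["fy"],-1.])
    return M[:3,3],M[:3,:3]@(d/np.linalg.norm(d))
def atz(px,z,name,T=None):
    o,d=ray(px,name,T);return o+d*(z-o[2])/d[2]
def tri(rays):
    A=0;b=0
    for o,d in rays:
        P=np.eye(3)-np.outer(d,d);A=A+P;b=b+P@o
    p=np.linalg.solve(A,b)
    return p,[round(float(np.linalg.norm((np.eye(3)-np.outer(d,d))@(p-o))),2) for o,d in rays]
def proj(p,name,T=None):
    c,M=cam(name,T);q=np.linalg.inv(M)@np.append(p,1)
    return np.array([c["cx"]+c["fx"]*q[0]/-q[2],c["cy"]-c["fy"]*q[1]/-q[2]])
def q(yaw): # tool down, tool y (closing line) along world direction yaw
    y=np.array([np.cos(yaw),np.sin(yaw),0]);z=np.array([0,0,-1.]);x=np.cross(y,z)
    return R.from_matrix(np.c_[x,y,z]).as_quat()
def snap(fn):
    T=pose();im=eyes.camera("wrist");cv2.imwrite(f"pics/{fn}.png",im[:,:,::-1]);json.dump(T.tolist(),open(f"pics/{fn}.json","w"))
    return T
E
python3 - <<'E'
from h import *
for n,px,z in [("tray",(404,219),10),("tl",(381,224),10),("tr",(428,215),10),("board",(270,201.5),10),("coup",(212,197),60),("bl",(205,201),10),("br",(336,202),10)]:
    print(n,atz(px,z,"top"))
print(R.from_quat(bot.read_state()["eef_rot"]).as_matrix())
E
```

```text
tray [ 427.57 -177.     10.  ]
tl [ 414.01 -120.07   10.  ]
tr [ 438.78 -236.7    10.  ]
board [463.53 154.57  10.  ]
coup [465.28 284.55  60.  ]
bl [461.14 314.11  10.  ]
br [465.99  -8.4   10.  ]
[[-0.97 -0.25 -0.  ]
 [-0.25  0.97  0.  ]
 [ 0.    0.   -1.  ]]
```

```bash
python3 - <<'E'
from h import *
for y in (0.21,0.21+np.pi):
    print("tray",y,bot.solve_ik([427,-177,120],q(y)))
    for p in ([420,110,30],[463,285,80],[463,110,130]): print(p,bot.solve_ik(p,q(y-.2)))
bot.move_ptp([427,-197,130],q(0.21)) 
snap("w1"); bot.line_to([427,-147,130],velocity=150); snap("w2"); print(bot.read_state()["t"])
a=cv2.imread("pics/w1.png");b=cv2.imread("pics/w2.png");cv2.imwrite("pics/w12.png",np.vstack([a[:,60:580],b[:,60:580]])[::1,::1][:, :]) 
cv2.imwrite("pics/w12.png",np.hstack([cv2.resize(a[50:350,120:520],(400,300)),cv2.resize(b[50:350,120:520],(400,300))]))
E
```

```text
tray 0.21 [ 0.03  0.11 -0.59  0.   -0.87 -2.97]
[420, 110, 30] [ 0.71  0.21 -0.75  0.   -0.61  2.44]
[463, 285, 80] [ 0.91  0.29 -0.47  0.   -0.82  2.24]
[463, 110, 130] [ 0.65  0.12 -0.55  0.   -0.9   2.5 ]
tray 3.351592653589793 [ 0.03  0.11 -0.59  0.   -0.87  0.18]
[420, 110, 30] [ 0.71  0.21 -0.75  0.   -0.61 -0.7 ]
[463, 285, 80] [ 0.91  0.29 -0.47  0.   -0.82 -0.9 ]
[463, 110, 130] [ 0.65  0.12 -0.55  0.   -0.9  -0.64]Traceback (most recent call last):
  File "<stdin>", line 6, in <module>
host.Unreachable: the arm cannot follow that straight line within its joint ranges
```

```bash
python3 - <<'E'
from h import *
snap("w1"); bot.line_to([427,-200,130],velocity=150); 
y=.21+np.pi
bot.move_ptp([427,-147,130],q(y)); snap("w2"); print(bot.read_state()["t"])
a=cv2.imread("pics/w1.png");b=cv2.imread("pics/w2.png")
cv2.imwrite("pics/w12.png",np.hstack([a[50:350,120:520],b[50:350,120:520]]))
E
```

```text
5.3417
```

View pics/w12.png

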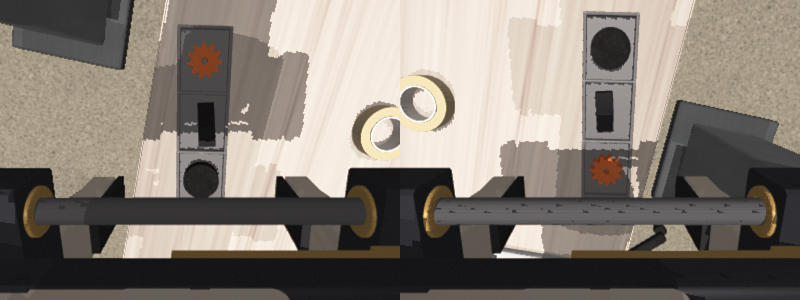

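The left half (w1) has the chock near full-frame pixel (326,172). The right half (w2) has it near (324,161), with the lens cap above and the gear below. I'll zoom in to find the toe.

```bash
python3 - <<'E'
import cv2,numpy as np
a=cv2.imread("pics/w1.png")[135:205,290:360];b=cv2.imread("pics/w2.png")[125:195,290:360]
o=np.hstack([cv2.resize(np.clip(i.astype(float)*1.8,0,255).astype(np.uint8),(400,400)[0:2],interpolation=cv2.INTER_CUBIC) for i in(a,b)])
cv2.imwrite("pics/z12.png",o)
E
```

```text
(no output)
```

View pics/z12.png

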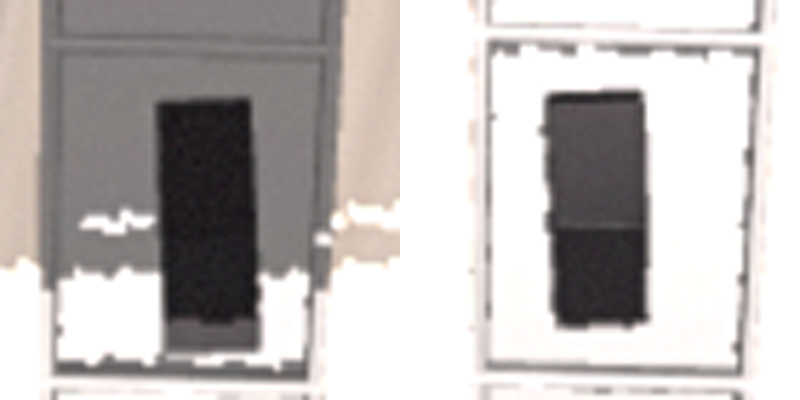

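```bash
cat > fit.py <<'E'
from h import *
from scipy.optimize import minimize
V=np.array([[x,y,z] for y in(-8,8) for x,z in((-20,0),(-20,20),(0,20),(20,4),(20,0))],float)
def mask(im,box,th):
    m=np.zeros((400,640),np.uint8);r0,r1,c0,c1=box
    m[r0:r1,c0:c1]=(cv2.cvtColor(im,cv2.COLOR_BGR2GRAY)[r0:r1,c0:c1]<th)
    n,l,s,_=cv2.connectedComponentsWithStats(m);k=1+np.argmax(s[1:,4]);return l==k
def world(p):
    return V@R.from_euler("z",p[3]).as_matrix().T+p[:3]
def cost(p,obs):
    c=0
    for T,m in obs:
        P=np.array([proj(v,"wrist",T) for v in world(p)])
        h=cv2.convexHull(((P-[300,140]+.5)*8-.5).astype(np.float32))
        b=np.zeros((60*8,60*8),np.uint8);cv2.fillConvexPoly(b,np.round(h).astype(np.int32),1)
        M=cv2.resize(m[140:200,300:360].astype(np.uint8),None,fx=8,fy=8,interpolation=cv2.INTER_NEAREST)
        c+=np.abs(b.astype(int)-M).sum()/64
    return c
E
python3 - <<'E'
from fit import *
obs=[]
for f,box,th in(("w1",(140,200,310,345),60),("w2",(138,188,310,338),62)):
    im=cv2.imread(f"pics/{f}.png");m=mask(im,box,th);r,c=np.where(m);print(f,m.sum(),r.min(),r.max(),c.min(),c.max())
    obs.append((np.array(json.load(open(f"pics/{f}.json"))),m))
for n,y in(("toe+y",1.78),("toe-y",1.78-np.pi)):
    x0=np.array([*atz((325,164),3,"wrist",obs[1][0]),y])
    sx=np.vstack([x0]+[x0+d for d in([6,0,0,0],[0,6,0,0],[0,0,8,0],[0,0,0,.1])])
    r=minimize(cost,x0,args=(obs,),method="Nelder-Mead",options=dict(initial_simplex=sx,maxiter=400))
    W=world(r.x)
    print(n,r.x,r.fun,"ridge w2",proj((W[2]+W[7])/2,"wrist",obs[1][0]))
E
```

```text
w1 749 152 195 317 335
w2 672 141 181 315 332
toe+y [ 428.89 -177.32   -3.44    1.82] 98.53125 ridge w2 [323.92 163.77]Traceback (most recent call last):
  File "<stdin>", line 9, in <module>
    res = _minimize_neldermead(fun, x0, args, callback, bounds=bounds,
                               **options)
    fsim[k] = func(sim[k])
              ~~~~^^^^^^^^
    fx = function(np.copy(x), *(wrapper_args + args))
  File "fit.py", line 13, in cost
    P=np.array([proj(v,"wrist",T) for v in world(p)])
                ~~~~^^^^^^^^^^^^^
  File "h.py", line 24, in proj
    c,M=cam(name,T);q=np.linalg.inv(M)@np.append(p,1)
        ~~~^^^^^^^^
  File "h.py", line 8, in cam
    c=eyes.get_calibration(name)
ValueError: time passes only in moves, steps and waits
```

```bash
sed -i 's/^    c=eyes.get_calibration(name)$/    c=calib(name)/' h.py; cat >> h.py <<'E'
import functools
@functools.cache
def calib(n): return eyes.get_calibration(n)
E
cat > run.py <<'E'
from fit import *
obs=[]
for f,box,th in(("w1",(140,200,310,345),60),("w2",(138,188,310,338),75)):
    im=cv2.imread(f"pics/{f}.png");m=mask(im,box,th)
    obs.append((np.array(json.load(open(f"pics/{f}.json"))),m))
for n,y in(("toe+y",1.78),("toe-y",1.78-np.pi)):
    x0=np.array([*atz((325,164),3,"wrist",obs[1][0]),y])
    sx=np.vstack([x0]+[x0+d for d in([6,0,0,0],[0,6,0,0],[0,0,8,0],[0,0,0,.1])])
    r=minimize(cost,x0,args=(obs,),method="Nelder-Mead",options=dict(initial_simplex=sx,maxiter=400))
    W=world(r.x)
    print(n,r.x,r.fun,[proj((W[2]+W[7])/2,"wrist",o[0]) for o in obs])
    z3=minimize(lambda p:cost([p[0],p[1],3,p[2]],obs),[*x0[:2],y],method="Nelder-Mead",options=dict(initial_simplex=sx[[0,1,2,4]][:,[0,1,3]]))
    print(" z=3:",z3.x,z3.fun)
E
timeout 300 python3 run.py
```

```text
toe+y [ 428.94 -177.24   -3.32    1.81] 87.3125 [array([325.51, 175.12]), array([323.85, 163.86])]
 z=3: [ 428.96 -176.97    1.81] 139.9375
toe-y [ 429.98 -180.47   -1.84   -1.33] 162.390625 [array([325.88, 178.93]), array([323.52, 160.47])]
 z=3: [ 429.59 -179.45   -1.34] 185.6875
```

The fit clearly favours the toe pointing to +y (residual 87 against 162, and the ridge matches). The chock is at about (429,-177), yaw 1.81. Next I'll grasp it and survey the trailer on the way.

```bash
python3 - <<'E'
from h import *
Q=q(.239+np.pi)
g=[431.3,-186.9]
bot.move_gripper(34)
bot.move_ptp(g+[45],Q); 
bot.line_to(g+[12.8],velocity=80)
s=bot.read_state();print(s["tcp_pos"],s["contact_force"])
bot.move_gripper(10,force=20)
s=bot.read_state();print(s["tcp_pos"],s["width"],s["finger_force"])
bot.line_to(g+[80],velocity=120)
bot.move_ptp([455,200,220],q(np.pi+.015)); T=snap("s1")
bot.line_to([455,300,220],velocity=150); T=snap("s2")
s=bot.read_state();print(s["width"],s["finger_force"],s["t"])
E
```

```text
[ 432.05 -186.66   13.64] [ 0.16  0.93 -0.12]
[ 431.6  -186.92   13.19] 15.448894030207732 19.998353719711304
15.695326830795837 19.99662548303604 10.9833
```

View pics/s1.png

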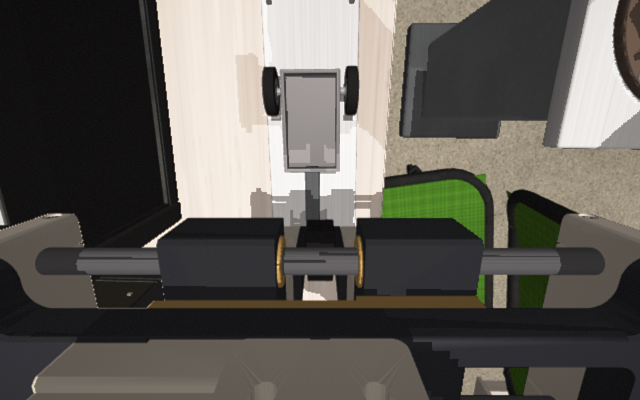

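View pics/s2.png

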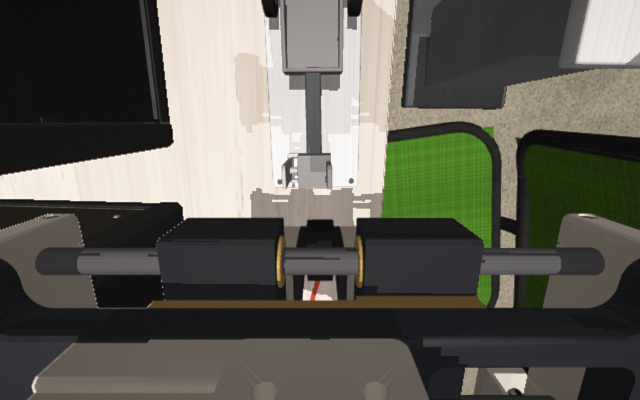

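s1 shows the deck's rear edge at row 70 (columns 280 to 340), its front edge at row 171 (284 to 338), and the wheels at (272,92) and (351,90). s2 shows the deck front at row 72 (283 to 342) and the coupler at columns 297 to 331, rows 154 to 188. The black object at (321,250) is the held chock. I'll crop closer to refine the coupler and tab.

```bash
python3 - <<'E'
import cv2,numpy as np
a=cv2.imread("pics/s2.png")[135:200,270:370];b=cv2.imread("pics/s1.png")[50:190,255:370]
cv2.imwrite("pics/zs.png",np.hstack([cv2.copyMakeBorder(cv2.resize(a,None,fx=4,fy=4,interpolation=cv2.INTER_CUBIC),0,160,0,0,0),cv2.resize(b,None,fx=3,fy=3,interpolation=cv2.INTER_CUBIC)]))
from h import *
T1,T2=[np.array(json.load(open(f"pics/s{i}.json"))) for i in(1,2)]
for a,b in(((284,171),(283,72)),((338.5,171),(342.5,72))): print(tri([ray(a,"wrist",T1),ray(b,"wrist",T2)]))
print([atz(p,68,"wrist",T1) for p in((280,70),(340,70),(284,171),(338.5,171))])
print([atz(p,68,"wrist",T2) for p in((283,72),(342.5,72))])
E
```

```text
(array([493.26, 183.55,  63.29]), [0.21, 0.21])
(array([433.68, 182.63,  63.43]), [0.39, 0.39])
[array([495.3 ,  82.18,  68.  ]), array([436.11,  81.26,  68.  ]), array([492.91, 182.76,  68.  ]), array([434.38, 181.86,  68.  ])]
[array([492.49, 184.26,  68.  ]), array([433.61, 183.32,  68.  ])]
```

View pics/zs.png

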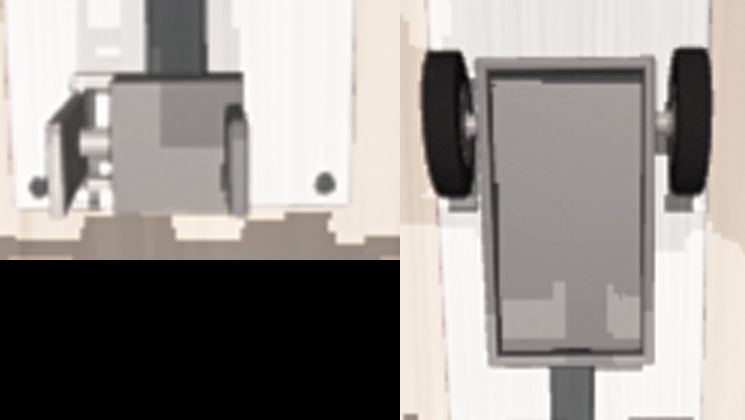

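```bash
cat > geo.py <<'E'
from h import *
YAW=1.590
ux=np.array([np.cos(YAW),np.sin(YAW)]);uy=np.array([-ux[1],ux[0]])
AX=np.array([464.8,99.3])
def W(x,y): return AX+ux*x+uy*y
Q0=q(np.pi+YAW-np.pi/2)
E
python3 - <<'E'
from geo import *
T2=np.array(json.load(open("pics/s2.json")))
f=lambda u,v,z:atz((u/4+270,v/4+135),z,"wrist",T2)
print("coupler c",(f(110,75,70)+f(245,75,70)+f(112,213,70)+f(240,213,70))/4,"pred",W(185,0), "tab/lug top",f(48,125,102),f(247,110,102))
def P(x,z): return [*W(x-10,44),z]
bot.move_ptp(P(-56,90),Q0)
bot.line_to(P(-56,30),velocity=120)
bot.line_to(P(-56,21.0),velocity=40)
s=bot.read_state();print(s["tcp_pos"],P(-56,21),s["contact_force"],s["width"])
bot.line_to(P(-36.5,21.0),velocity=40)
s=bot.read_state();print(s["tcp_pos"],P(-36.5,21),s["contact_force"],s["width"],s["t"])
E
```

```text
coupler c [460.49 282.64  70.  ] pred [461.25 284.27] tab/lug top [490.73 272.92 102.  ] [443.39 268.58 102.  ]
[422.    32.39  20.97] [np.float64(422.07547746560294), np.float64(32.467259713462326), 21] [0.18 0.11 0.46] 15.838910635751306
[421.62  52.13  20.98] [np.float64(421.7010288540199), np.float64(51.963664208581), 21] [-0.66 -0.5  -0.87] 15.802856612793022 13.8
```

```bash
python3 - <<'E'
from geo import *
def P(x,z): return [*W(x-10,44),z]
bot.line_to(P(-36.5,20.0),velocity=30)
s=bot.read_state();print(s["tcp_pos"],s["contact_force"])
bot.move_gripper(32); bot.pause(.1)
s=bot.read_state();print(s["tcp_pos"],s["contact_force"],s["width"])
bot.line_to(P(-36.5,60),velocity=80)
bot.line_to([455,150,190],velocity=180); snap("c1")
print(bot.read_state()["t"])
a=cv2.imread("pics/c1.png")[40:240,240:400];cv2.imwrite("pics/c1z.png",cv2.resize(a,None,fx=3,fy=3,interpolation=cv2.INTER_CUBIC))
E
```

```text
[421.81  51.99  20.19] [-2.55  0.94  5.  ]
[421.67  51.93  19.96] [ 0.31  0.4  -0.63] 32.34053680383058
16.475
```

View pics/c1z.png

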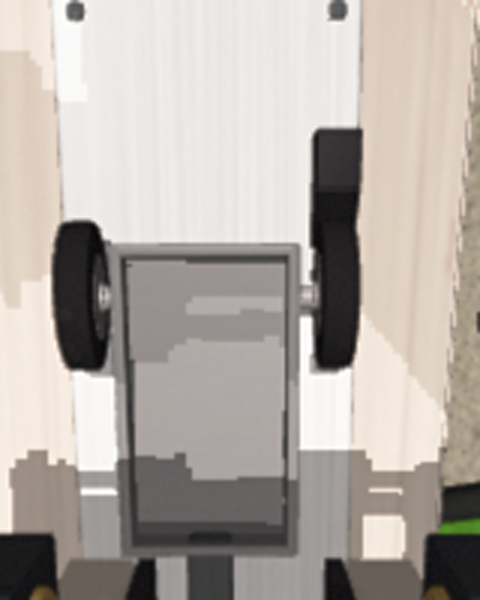

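The chock stands upright, toe under the near wheel, with its block at crop columns 313–361, rows 128–187 (full-frame about (352,83)–(352,102)). I'll check this numerically against the hub at row 138.

```bash
python3 - <<'E'
from geo import *
T=np.array(json.load(open("pics/c1.json")))
f=lambda u,v,z:atz((u/3+240,v/3+40),z,"wrist",T)
for n,p in dict(rear=(337,129,30),ridge=(335,187,30),hubR=(83,295,36),hubL=(334,297,36),deckrl=(113,243,68),deckrr=(299,243,68),wheelLtop=(336,296,62)).items():
    w=f(*p);d=w[:2]-AX;print(n,w,"trailer xy",d@ux,d@uy)
for z in (82,92,140):
    print(bot.solve_ik([*W(185,-2),z],Q0))
E
```

```text
rear [422.25  42.06  30.  ] trailer xy -56.40995685099473 43.63879381320495
ridge [422.04  60.87  30.  ] trailer xy -37.597349092117916 43.48968496504126
hubR [509.1   98.94  36.  ] trailer xy -1.2154827925834848 -44.2858009999785
hubL [421.28  97.91  36.  ] trailer xy -0.5583147368898137 43.53662395007356
deckrl [493.91  81.09  68.  ] trailer xy -18.767892093367436 -28.754542603725273
deckrr [436.4   79.96  68.  ] trailer xy -18.793330228561203 28.762866596353696
wheelLtop [423.52  96.14  62.  ] trailer xy -2.3648735250399913 41.3365651892295
[ 0.91  0.29 -0.46  0.   -0.82 -0.89]
[ 0.91  0.27 -0.45  0.   -0.84 -0.89]
[ 0.91  0.22 -0.4   0.   -0.95 -0.89]
```

```bash
cat > lift.py <<'E'
from geo import *
C=np.array([*(np.array([463.0,283.6])),0.]) # squeeze centre xy
u3=np.append(ux,0);uy3=np.append(uy,0)
def th(h): # coupler rise -> pitch
    from scipy.optimize import brentq
    return brentq(lambda t:185*np.sin(t)+16*np.cos(t)-16-h,0,.6)
def tp(h,z0=76.,back=0.):
    t=th(h);a=z0-52
    p=C+u3*(-a*np.sin(t)-back)+np.array([0,0,52+h+a*np.cos(t)])
    return p,(R.from_rotvec(-uy3*t)*R.from_quat(Q0)).as_quat()
E
python3 - <<'E'
from lift import *
for h in(0,25,50): p,o=tp(h);print(p,bot.solve_ik(p,o))
bot.move_gripper(80)
p,o=tp(0)
bot.move_ptp([p[0],p[1],150],o); bot.line_to(p,velocity=80)
s=bot.read_state();print(s["tcp_pos"],s["contact_force"])
bot.move_gripper(36,force=30); bot.pause(.3)
s=bot.read_state();print(s["tcp_pos"],s["width"],s["finger_force"],s["contact_force"],s["t"])
E
```

```text
[463.  283.6  76. ] [ 0.91  0.29 -0.47  0.   -0.81 -0.89]
[463.06 280.34 100.78] [ 0.83  0.23 -0.45 -0.13 -0.8  -0.73]
[463.13 277.04 125.08] [ 0.74  0.18 -0.41 -0.29 -0.82 -0.54]
[463.31 283.89  76.5 ] [-0.2   0.16  0.15]
[462.6  283.65  76.35] 38.47233047525198 29.94977295398712 [-3.23  0.72  4.51] 20.175
```

```bash
python3 - <<'E'
from lift import *
for h in(4,10,18,26,33,42,50):
    back=0 if h<=33 else 185*(np.cos(th(33))-np.cos(th(h)))+16*(np.sin(th(h))-np.sin(th(33)))
    p,o=tp(h,back=back); bot.line_to(p,velocity=35,ori=o)
    s=bot.read_state();print(h,s["tcp_pos"],p,s["width"],s["finger_force"],s["contact_force"])
    if np.linalg.norm(s["contact_force"])>40: print("stop");break
bot.pause(.5);cv2.imwrite("pics/e_side.png",eyes.camera("side")[:,:,::-1]);snap("e_w")
s=bot.read_state();print(s["t"],s["contact_force"],s["qvel"])
a=cv2.imread("pics/e_side.png")[120:240,240:360];b=cv2.imread("pics/e_w.png")
cv2.imwrite("pics/e.png",np.hstack([cv2.resize(a,(400,400),interpolation=cv2.INTER_CUBIC),b[0:400,120:520]]))
E
```

```text
4 [462.86 282.72  80.04] [463.01 283.08  79.99] 38.74798399947821 29.932642579078674 [-0.89 -0.41 -1.26]
10 [463.13 282.14  86.06] [463.02 282.3   85.96] 38.14811112128782 29.936085641384125 [-1.38  0.53 -0.26]
18 [463.13 281.    93.89] [463.05 281.26  93.89] 38.73869796526441 29.93840664625168 [-0.41 -1.67  0.01]
26 [463.14 280.18 101.73] [463.07 280.21 101.76] 38.86609850573045 29.941944479942322 [-1.14 -0.29 -0.74]
33 [463.18 279.19 108.56] [463.08 279.29 108.61] 38.608614184881134 29.94209736585617 [-0.76 -0.07 -0.09]
42 [463.28 275.24 117.28] [463.16 275.39 117.36] 38.42725663462643 29.942742884159088 [-1.37  0.16 -0.59]
50 [463.33 271.34 124.95] [463.23 271.49 125.08] 38.752314250939875 29.942525625228882 [-1.25 -1.31 -0.04]
23.2917 [ 0.29 -0.13 -0.79] [-0. -0. -0. -0.  0. -0.]
```

View pics/e.png

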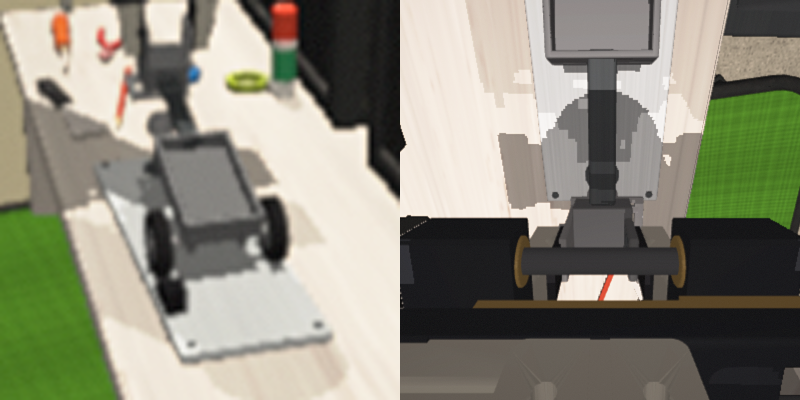

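The tongue is up with the coupler clear of the ball. Both wheels are on the board, the chock is behind the near wheel at side-crop (172,297), and the arm is still. I'm handing the job in.

```bash
python3 -c "
from plant import bot, eyes
print(bot.close_job())"
```

```text
the job is handed in; nothing more can be done
None
```

The job is handed in at about 23 s: the chock is released behind the left wheel, the latch is squeezed, and the tongue is held still about 50 mm up with the wheels on the board; no verdict was returned.

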